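# Pin a jig yoke to its trapped lug by feel

### The arm

A 6-joint arm with a two-finger parallel gripper is mounted at the origin on the work surface. World frame = base frame: x ahead of the robot, y to its left, z up, the work surface at z = 0. Lengths are in m, angles in rad, forces in N, time in s.
With the tool pointing down it reaches from about 0.4 to 0.825 m from the base axis. Payload 7 kg.
Tool frame: the origin (TCP) lies midway between the tips of the shut fingers; the grasp point (between the pads) lies 19 mm behind it (arm.hold_point_z is the distance from the TCP to the grasp point, in m); z points along the fingers, x is the direction in which the jaws open and shut, and the axes are right-handed (so a half turn about z gives the same grasp; the last joint's range is limited). The gripper opens to 88 mm and grips with 3 to 60 N. Pads are 19 mm wide; open, the fingers measure 130 mm over their backs; the gripper's body (78 mm by 193 mm) begins 47 mm behind the grasp point.
Start: joints at [1.45, 0.359, 0.012, 0, -1.224, -0.288], TCP at [0.268, 0.619, 0.227] pointing down, gripper open.
Joint ranges: [-3.07, 3.07], [-1.43, 2.12], [-1.02, 1.25], [-3.03, 1.67], [-3.05, -0], [-3.03, 3.03]. Speed limits (rad/s): [2.39, 2.39, 3.01, 3.14, 3.14, 3.14].

### API

Orientations are given as [roll, pitch, yaw] about the fixed x, y, z axes, in that order (R = Rz(yaw) Ry(pitch) Rx(roll)).
In Python, from station import readout, viewer, job, arm gives the robot as it stands.
- The arm moves only by the tool apply_moves, never from a script. Its argument "deltas" is text: rows parted by semicolons, each of 4 numbers parted by spaces: the shift along the tool's x, y, z in cm, then the turn about the tool's z in rad. A call has 1 to 10 rows; each row shifts and turns the commanded pose from where the row before left it, along the tool's axes as they then stand; what a row does not reach is not made up. A row lasts 1/8 s, in which the tool goes at most 62.5 mm and 10.7 degrees, less where a joint would pass 70% of its speed; a pose out of reach is approached as far as the arm can. A call is refused whole if a number of a shift passes 6.25 or a number of a turn 0.188, either way. A call with a gripper value outside its range is refused whole. "gripper" is the closure, from -1 (fully open) to 1 (shut), so that 0 is half open, set as the call begins (left out, the last holds). The fingers move at their own pace and stop on an object; "squeeze" is the grip in N (left out, the last holds). Time passes only in rows, so rows that do not move let the fingers close. It gives the time, the measured TCP pose, the force and the opening at its end, in the units of the state.
- readout.get_state(): the state, without advancing time (a new reading comes with each control period).
- viewer.grab_frame(name): name is "side" or "top"; returns a dict with "image" (384x512x3 uint8, red, green, blue), "camera_matrix" (3x3 intrinsics, pixels), "k1" (the pictures are not rectified: a ray, as slopes to the right and down, at radius r is drawn at 1 + k1 r^2 times it, then the intrinsics apply), "cam_to_world" (4x4, takes a point from camera to world coordinates). Camera axes: x right, y up, looking along -z (the intrinsics and any distortion apply to the point x, -y, -z); pixel columns grow to the right and rows downward; lengths in m; the calibration is good to about 2 mm. A picture is of the moment at which its call begins. There is no depth.
- job.job_done(): hands the job in, once; it reports no verdict.
Trained networks look in the newest picture that a camera, given by its name, has taken for a name from the list of things; names that differ only in an ending like _2 or _b are one class to them, and where a whole thing is asked for, a point or a joint stands for the part that bears it (a point fixed in the world has none). Each returns a list of dicts, best first, with "conf" (0 to 1); they miss things now and then, are a little off and sometimes report something else, mostly with a low value. They report only what shows in the picture. A call takes as long as a camera call. They do not tell look-alikes from the thing itself.
- viewer.silhouettes(camera, query): "region" (384x512 bool, what is visible of it) and "extent" ([left, top, width, height] in pixels, round what is visible of it).
The state is a dict: "t": time; "q": joint angles; "qd": joint speeds; "joint_efforts": joint torques, N m; "eef_pos": TCP position; "ee_rot": TCP orientation; "force": force on the tool from outside, world axes, zero at the start; "moment": the same for the moment, N m; "width": finger opening in m.
Only numpy, scipy, OpenCV 4.12 (cv2) and the standard library are available. Lean on these libraries where they do the work, as an engineer would, in place of code of your own. Each camera call takes 0.05 s, during which the arm holds its last target.

### The job

Take the pin with the flat paddle grip out of the stand and pin the jig's yoke to the lug trapped between its two ears: put the pin through the top ear, gently draw the backed-off yoke outward until the pin finds the lug's hidden eye, then push it on through the lower ear until its collar is fully home on the top ear, and let go. Feel for the eye without forcing the pin, and leave the ball-headed pin and the other things on the bench where they are.

Things in the scene. Friction and masses are not known exactly. Their poses are not given: they have to be found in the camera images.
- pin_grip (a point): Centre of the flat paddle grip of a plain steel pin upright in the stand. Paddle 30 (x) by 14 (y, pinch across it) by 44 mm tall. Below it a collar 30 mm across, 6 thick, underside 28 mm below this point; then a 14 mm round shank 56 mm long, its last 9 mm tapering to a flat tip 6 mm across, 84 mm below this point. z up along the pin. About 180 g.
- ball_center (a point): Centre of the 28 mm ball on top of the other pin in the stand (its centre 94 mm above the table; shank only 36 mm, too short for the job). Leave it.
- stand: Dark steel block 60 (x) by 170 (y) by 64 mm high, fixed, with two 16 mm through holes at y = +55 and -55 mm, one for each pin; either pin may be in either hole. Origin at the centre of its underside.
- jig: Fixed steel jig, origin on its underside, z up: base plate 340 by 120 by 12 mm (x = -190 to +150 mm); guide block (x = -175 to -105 mm, 80 mm high) with a rod that carries the yoke, sliding along the jig's x axis.
- eye_mid (a point): Fixed point of the jig, on the lug's top face (60 mm above the table), middle of where the eye can be. The lug, a flat bar 36 wide and 16 mm thick, lies between the ears (2 mm free above and below), bolted fast at a setting that differs each time. Its 17 mm round eye, hidden by the top ear, is anywhere within 9 mm either way of this point along the jig's x; elsewhere the lug blocks the pin.
- yoke_hole (a point): Mouth centre of the 16 mm hole in the yoke's top ear, on its top face, 74 mm above the table. Steel fork: top ear 62 to 74, lower ear 30 to 42 mm above the table, 16 mm holes on one vertical axis; ears 44 mm wide, reaching 22 mm ahead (+x) of the hole. x = jig's x, the way the yoke is drawn outward. Home, the pin's collar rests on this face (pin_grip 28 mm above).
- yoke (a joint): How far the yoke is drawn outward from its backed-off stop, in m: 0 to 0.034. It starts at 0 to 0.006; the ear holes line up with the hidden eye at some value between 0.011 and 0.029. It slides with about 4 N of friction and can be dragged by the pin standing in the top ear's hole.
- hammer_grip (a point): Bystander: hammer, wooden handle, lying beyond the stand; point on its handle.
- collar_center (a point): Bystander: steel tube collar, 48 mm across and 30 mm high, in front of the stand; its centre.
- flat_bar_center (a point): Bystander: loose flat bar 320 by 50 by 8 mm lying on the left of the bench; its centre.
- can_center (a point): Bystander: grey spray can 64 mm across, 190 mm tall, upright on the right of the bench; its centre.
There are look-alikes about, which are no part of the job. Leave any blue or red look-alike of the part that bears pin_grip alone.

How it is judged:
By the outcome, as a careful person would: the job done as asked, in the order asked, and still so for the second after the job is handed in, with the robot touching nothing.
It also fails if it takes over 54 s, if anything falls off the work surface, if the arm or the gripper's body presses on something with over 40 N, if the wrist force passes 120 N, or if a joint passes its speed limit or range.

## Working session

There is one attempt and no reset: what is moved stays moved. The work goes in short steps, Python scripts to look and compute and a tool call to move; the robot and the scene stay as the last step left them, time stands still between calls to the robot, and variables do not carry over. Pictures are saved under pics/ and viewed, and the job is handed in when it is done.

Besides the shell and the picture viewer there is one more tool, called after ">>>" as a command line: name --argument value ..., lists and objects as JSON in quotes. apply_moves: Moves the arm, as the interface text tells. Its arguments: {"type":"object","properties":{"deltas":{"type":"string"},"gripper":{"type":"number"},"squeeze":{"type":"number"}},"required":["deltas"]}

```bash
ls; mkdir -p pics
cat > h.py <<'E'
import numpy as np, cv2
from station import readout, viewer, job, arm
def grab(n,save=None):
    f=viewer.grab_frame(n)
    if save: cv2.imwrite('pics/'+save+'.png',f['image'][:,:,::-1])
    return f
def proj(f,P):
    P=np.atleast_2d(P); T=np.linalg.inv(f['cam_to_world'])
    c=P@T[:3,:3].T+T[:3,3]
    s=np.c_[c[:,0]/-c[:,2],-c[:,1]/-c[:,2]]
    s=s*(1+f['k1']*(s**2).sum(1,keepdims=True))
    K=f['camera_matrix']; return s@K[:2,:2].T+K[:2,2]
def ray(f,uv):
    K=f['camera_matrix']; d=np.linalg.solve(K[:2,:2],np.array(uv,float)-K[:2,2]); s=d.copy()
    for _ in range(30): s=d/(1+f['k1']*(s@s))
    R=f['cam_to_world']; return R[:3,3],R[:3,:3]@np.array([s[0],-s[1],-1])
def atz(f,uv,z):
    o,d=ray(f,uv); return o+d*(z-o[2])/d[2]
E
python3 - <<'E'
from h import *
for c in('side','top'):
    f=grab(c,c+'0'); print(c,f['camera_matrix'].tolist(),f['k1'],f['cam_to_world'].round(3).tolist())
    for q in['pin_grip','ball_center','stand','jig','yoke_hole','yoke','collar_center','can_center']:
        for s in viewer.silhouettes(c,q)[:3]:
            m=s['region'];ys,xs=np.nonzero(m)
            print(c,q,round(s['conf'],2),s['extent'],xs.mean().round(1),ys.mean().round(1),f['image'][m].mean(0).round())
print(readout.get_state(),arm.hold_point_z)
E
```

```text
pics
side [[372.4045504235435, 0.0, 252.37493835540712], [0.0, 372.4045504235435, 187.23270678723497], [0.0, 0.0, 1.0]] 0.012342062998414761 [[-0.999, 0.006, -0.04, 0.506], [-0.035, -0.628, 0.777, 0.784], [-0.02, 0.778, 0.628, 0.733], [0.0, 0.0, 0.0, 1.0]]
side pin_grip 0.7 [262.6, 202.3, 9.5, 32.9] 267.1 215.1 [ 53.  68. 111.]
side pin_grip 0.57 [239.7, 222.7, 11.9, 18.6] 246.1 231.8 [94. 95. 98.]
side pin_grip 0.47 [232.4, 195.0, 9.2, 33.9] 237.8 211.0 [111.  62.  64.]
side ball_center 0.71 [247.9, 262.0, 11.7, 17.2] 252.7 269.3 [104. 105. 108.]
side stand 0.95 [234.2, 233.6, 35.7, 71.7] 250.6 269.3 [74. 76. 79.]
side yoke_hole 0.65 [261.5, 149.6, 76.0, 22.2] 290.0 161.3 [105. 105. 109.]
side yoke_hole 0.23 [245.4, 262.6, 12.7, 18.4] 252.2 270.0 [103. 103. 107.]
side yoke 0.75 [217.9, 147.7, 118.0, 47.5] 275.8 172.1 [76. 78. 81.]
side collar_center 0.56 [274.2, 246.7, 22.2, 24.4] 284.8 258.8 [63. 65. 68.]
side can_center 0.86 [245.2, 78.0, 17.8, 54.9] 255.0 103.3 [77. 79. 81.]
top [[352.73135029247544, 0.0, 251.56347300235186], [0.0, 352.73135029247544, 186.22270381011833], [0.0, 0
[... 949 characters left out ...]
83.0, 165.8, 42.5, 25.3] 404.5 179.7 [103. 105. 104.]
{'t': 0.9, 'q': array([ 1.45009683e+00,  3.58562140e-01,  1.18942813e-02, -8.54536509e-06,
       -1.22408368e+00, -2.88117711e-01]), 'qd': array([ 0.00052136, -0.00075937, -0.00088877,  0.00117859,  0.00074685,
       -0.00026018]), 'joint_efforts': array([ 1.00027886e-03, -5.82356358e+01,  2.93289632e+01,  7.00338095e+00,
        1.24394288e-02, -1.90283816e-05]), 'eef_pos': array([0.26832337, 0.61935333, 0.22658171]), 'ee_rot': array([ 3.14157222e+00,  4.06597591e-05, -1.97961644e+00]), 'force': array([-0.03530288, -0.26063019, -0.03384607]), 'moment': array([-0.05030003,  0.0400431 ,  0.03360082]), 'width': 0.08758732014063345} 0.0188
```

View pictures.

Run:
```python
import cv2
a=cv2.imread('pics/side0.png');b=cv2.imread('pics/top0.png')
cv2.imwrite('pics/s1.png',cv2.resize(a[130:310,200:360],None,fx=3.3,fy=3.3,interpolation=cv2.INTER_CUBIC))
cv2.imwrite('pics/t1.png',cv2.resize(b[140:280,140:340],None,fx=4,fy=4,interpolation=cv2.INTER_CUBIC))
```

```text
(no output)
```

View pics/side0.png

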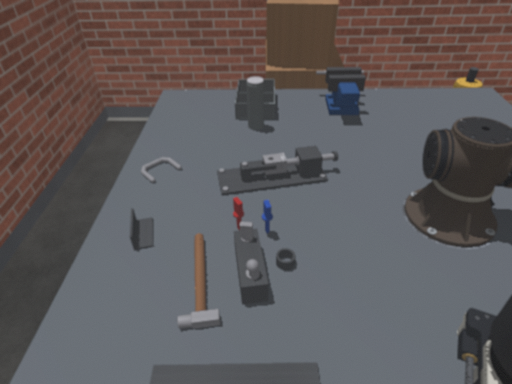

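View pics/top0.png

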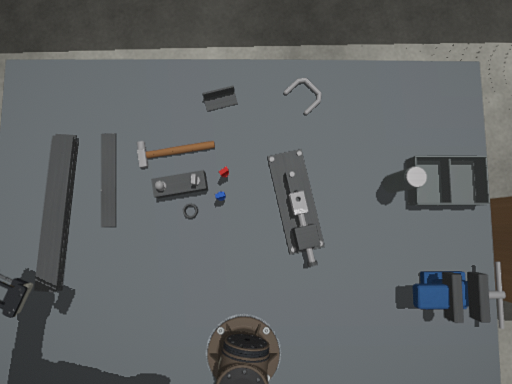

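View pics/s1.png

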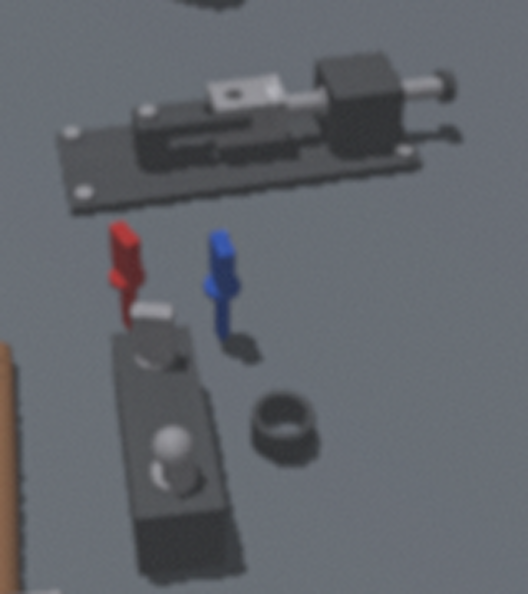

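View pics/t1.png

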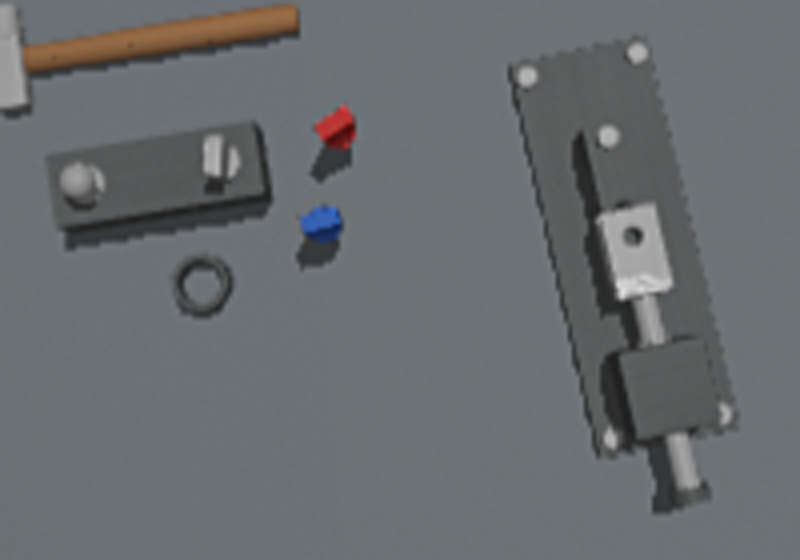

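Run:
```python
from h import *
from scipy import ndimage
from scipy.optimize import minimize
F={}
M={}
for c in('side','top'):
    F[c]=grab(c,c+'1')
    M[c]={q:viewer.silhouettes(c,q) for q in('stand','pin_grip')}
g={c:cv2.cvtColor(F[c]['image'],cv2.COLOR_RGB2GRAY).astype(float) for c in F}
# yoke hole: dark blob near guess
for c,(u,v) in dict(side=(270.6,158.2),top=(298.25,199.0)).items():
    r=4;x0,y0=int(round(u)),int(round(v));w=g[c][y0-r:y0+r+1,x0-r:x0+r+1]
    print(c,w.astype(int))
    wt=np.clip(np.percentile(w,60)-20-w,0,None);yy,xx=np.mgrid[-r:r+1,-r:r+1];wt*=(xx**2+yy**2<=12)
    p=(x0+(wt*xx).sum()/wt.sum(),y0+(wt*yy).sum()/wt.sum());print('hole',c,p,atz(F[c],p,.074))
# bolts on base
B=[(527,76),(638,53),(608,440),(725,413)]
for b in B: print('bolt',atz(F['top'],(140+b[0]/4-.4,140+b[1]/4-.4),.014))
# stand fit by box mask
def mask(f,P):
    h=cv2.convexHull((proj(f,P)*16).round().astype(np.int32)); m=np.zeros((384,512),np.uint8);cv2.fillConvexPoly(m,h,255,cv2.LINE_AA,4); return m/255.
S=np.array([[x,y,z] for x in(-.03,.03) for y in(-.085,.085) for z in(0,.064)])
def T(p,S): c,s=np.cos(p[2]),np.sin(p[2]); return S@np.array([[c,s,0],[-s,c,0],[0,0,1]])+[p[0],p[1],0]
for c in M:
  for q in M[c]: print(c,q,[(round(s['conf'],2),s['extent']) for s in M[c][q][:4]])
mm={c:M[c]['stand'][0]['region'].astype(float) for c in M if M[c]['stand']}
def cost(p): return sum(np.abs(mask(F[c],T(p,S))-mm[c]).sum() for c in mm)
p0=atz(F['top'],(180.5,184.6),.064); best=None
for y in(-.2,0,.1,.2,.3):
    r=minimize(cost,[p0[0],p0[1],y],method='Nelder-Mead',options=dict(initial_simplex=[[p0[0],p0[1],y],[p0[0]+.01,p0[1],y],[p0[0],p0[1]+.01,y],[p0[0],p0[1],y+.1]]))
    if best is None or r.fun<best.fun: best=r
p=best.x;print('stand',p,best.fun,mm.keys())
for y in(.055,-.055): print('hole',y,T(p,np.array([[0,y,.092]])))
pg=T(p,np.array([[0,-.055,.092]]))
for c in F: print(c,'paddle proj',proj(F[c],pg))
np.save('stand.npy',p)
for c,(u,v) in dict(side=(246,228),top=(194,180)).items():
    im=F[c]['image'][v-20:v+20,u-25:u+25,::-1]; k=12; im=cv2.resize(im,None,fx=k,fy=k,interpolation=cv2.INTER_CUBIC)
    for yaw,col in((p[2],(0,255,255)),):
        for z in(.070,.114):
            q=T([*pg[0,:2],yaw],np.array([[a*.015,b*.007,z] for a,b in((1,1),(1,-1),(-1,-1),(-1,1))]))
            uv=((proj(F[c],q)-[u-25,v-20]+.5)*k).astype(np.int32);cv2.polylines(im,[uv],True,col,1)
    cv2.imwrite(f'pics/pad_{c}.png',im)
```

```text
side [[124 123 127 128 132 133 133 136 137]
 [138 141 141 140 141 142 145 145 145]
 [147 143 137 135 134 138 144 147 147]
 [144 131 118 110 109 120 134 146 148]
 [139 120 100  89  90 101 126 143 149]
 [143 126 110 102 102 112 131 144 148]
 [148 142 134 131 128 134 140 145 147]
 [149 146 145 142 141 138 138 137 135]
 [137 133 131 133 126 121 114 112 110]]
hole side (np.float64(270.4709677419355), np.float64(158.18709677419355)) [ 0.49733213 -0.17639404  0.074     ]
top [[169 170 171 164 164 167 168 166 166]
 [169 171 157 134 131 143 163 167 167]
 [169 163 110  71  55  73 132 168 167]
 [169 147  97  84  60  37  86 166 166]
 [169 149  98  90  86  44  94 167 166]
 [169 159 117  97  91  71 129 167 165]
 [168 169 153 134 131 128 162 168 165]
 [167 168 168 169 170 167 169 166 164]
 [168 167 166 167 169 167 167 166 165]]
hole top (np.float64(298.058506543495), np.float64(198.4364896073903)) [ 0.49845056 -0.17573336  0.074     ]
bolt [ 0.63807667 -0.09525238  0.014     ]
bolt [ 0.6581442  -0.18999073  0.014     ]
bolt [ 0.33277922 -0.16064316  0.014     ]
bolt [ 0.35475439 -0.2582626   0.014     ]
side stand [(0.59, [233.5, 231.6, 34.9, 73.4])]
side pin_grip [(0.74, [242.2, 221.5, 9.5, 21.2]), (0.73, [261.6, 201.2, 11.1, 30.8]), (0.54, [232.9, 198.2, 10.3, 32.5])]
top stand []
top pin_grip [(0.45, [221.9, 167.2, 7.7, 10.3]), (0.44, [191.7, 170.7, 9.9, 15.7])]
stand [0.54747499 0.207156   0.15176242] 504.2235294117647 dict_keys(['side'])
hole 0.055 [[0.53916006 0.26152384 0.092     ]]
hole -0.055 [[0.55578992 0.15278817 0.092     ]]
side paddle proj [[246.52865479 229.68128379]]
top paddle proj [[194.35936573 179.7808124 ]]
```

View pics/pad_side.png

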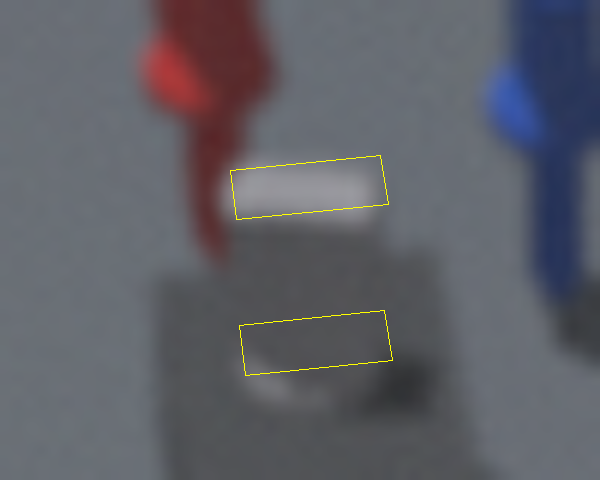

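View pics/pad_top.png

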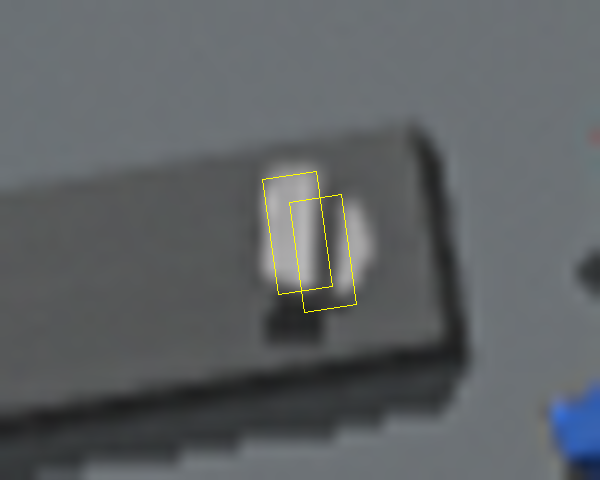

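Run:
```python
from h import *
from scipy.optimize import minimize
F={c:grab(c) for c in('side','top')}
def quad(p): c,s=np.cos(p[2]),np.sin(p[2]); S=np.array([[a*.015,b*.007,.114] for a,b in((1,1),(1,-1),(-1,-1),(-1,1))]); return np.c_[S[:,:2]@np.array([[c,s],[-s,c]])+p[:2],S[:,2]]
def rend(f,p,o,k=8,n=24):
    uv=((proj(f,quad(p))-o+.5)*k); m=np.zeros((n*k,n*k),np.uint8);cv2.fillConvexPoly(m,(uv*16).round().astype(np.int32),255,cv2.LINE_AA,4)
    m=cv2.GaussianBlur(m/255.,(0,0),.6*k); return cv2.resize(m,(n,n),interpolation=cv2.INTER_AREA)
def cost(p,cs=('side','top')):
    t=0
    for c in cs:
        f=F[c];ctr=proj(f,[[.5575,.1545,.114]])[0].round().astype(int);o=ctr-12
        im=cv2.cvtColor(f['image'],cv2.COLOR_RGB2GRAY)[o[1]:o[1]+24,o[0]:o[0]+24].astype(float)
        m=rend(f,p,o); im=np.clip(im-85,0,50)/50 if c=='top' else np.clip(im-100,0,35)/35
        w=np.zeros((24,24)); 
        if c=='side': w[6:15,5:19]=1
        else: w[4:20,5:14]=1
        t+=(w*(np.clip(m,0,1)-im)**2).sum()
    return t
for cs in(('side','top'),('top',),('side',)):
    b=min((minimize(cost,[.5575,.1545,y],args=(cs,),method='Nelder-Mead',options=dict(initial_simplex=[[.5575,.1545,y],[.5605,.1545,y],[.5575,.1575,y],[.5575,.1545,y+.1]])) for y in(-.2,0,.15)),key=lambda r:r.fun)
    print(cs,b.x,b.fun)
    if len(cs)==2: B=b.x
for c in F:
    f=F[c];u,v=proj(f,[[*B[:2],.114]])[0].round().astype(int)
    im=cv2.resize(f['image'][v-15:v+15,u-15:u+15,::-1],None,fx=16,fy=16,interpolation=cv2.INTER_CUBIC)
    cv2.polylines(im,[((proj(f,quad(B))-[u-15,v-15]+.5)*16).astype(np.int32)],True,(0,255,255),1);cv2.imwrite(f'pics/fit_{c}.png',im)
a=cv2.imread('pics/fit_side.png');b=cv2.imread('pics/fit_top.png');cv2.imwrite('pics/fit.png',cv2.resize(np.hstack([a,b]),(800,400)))
```

```text
('side', 'top') [ 0.55726019  0.15355245 -0.02190079] 11.62286004250394
('top',) [0.55790639 0.15448423 0.0042008 ] 6.749178186152662
('side',) [ 0.55621193  0.15297901 -0.0553022 ] 3.2906366149864335
```

View pics/fit.png

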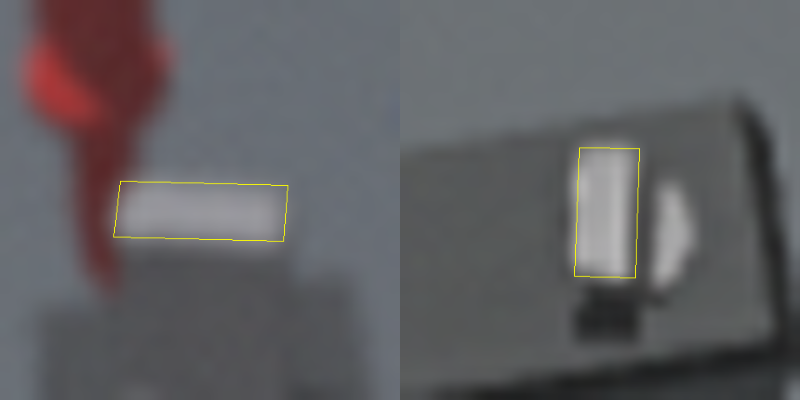

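Candidates for the pin: the grey paddle in the stand (side 246,228; top 194,180), the red one (side 238,211; top 224,172), the blue one (side 267,215; top 220,196) and the ball pin (side 252,269; top 160,186). I choose the grey paddle pin. The crop confirms it has a flat paddle and sits in the stand, at (0.557, 0.154) with yaw about 0. The yoke hole is at about (0.498, -0.176).

>>> apply_moves --deltas "0 0 0 -0.137; 0 0 0 -0.136; 0 0 0 -0.136; 0 0 0 0" --gripper -0.3

```text
t: 1.8
eef_pos: [0.2683, 0.6193, 0.2266]
ee_rot: [-3.142, 0.0, -1.571]
force: [-0.2, 0.1, 0.8]
width: 0.0577
```

>>> apply_moves --deltas "4.65 -2.89 0 0; 4.65 -2.89 0 0; 4.65 -2.89 0 0; 4.65 -2.89 0 0; 4.65 -2.89 0 0; 4.65 -2.89 0 0; 4.65 -2.89 0 0; 4.65 -2.89 0 0; 4.65 -2.89 0 0; 4.65 -2.89 0 0"

```text
t: 3.05
eef_pos: [0.5582, 0.1528, 0.2269]
ee_rot: [-3.141, 0.0, -1.574]
force: [1.0, 1.3, 0.1]
width: 0.0572
```

>>> apply_moves --deltas "0 0 0 0; 0 0 0 0; 0 0 0 0"

```text
t: 3.42
eef_pos: [0.557, 0.1552, 0.2267]
ee_rot: [-3.141, 0.0, -1.57]
force: [0.4, -0.5, 0.3]
width: 0.0569
```

>>> apply_moves --deltas "0.1 0 3 0; 0 0 3.5 0; 0 0 3.5 0; 0 0 2.5 0; 0 0 1.5 0; 0 0 0.7 0; 0 0 0 0; 0 0 0 0"

```text
t: 4.42
eef_pos: [0.558, 0.1538, 0.0805]
ee_rot: [-3.14, 0.001, -1.57]
force: [-0.9, -0.2, 0.0]
width: 0.0567
```

Run:
```python
from h import *
a=grab('side')['image'];b=grab('top')['image']
a=cv2.resize(a[180:280,200:300],(400,400),interpolation=3);b=cv2.resize(b[140:220,155:235],(400,400),interpolation=3)
cv2.imwrite('pics/g1.png',np.hstack([a,b])[:,:,::-1])
```

```text
(no output)
```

View pics/g1.png

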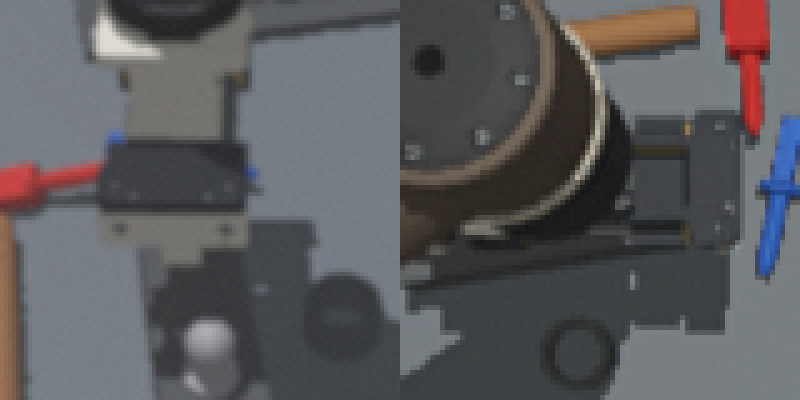

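Run:
```python
from h import *
for c in('side','top'):
    grab(c,c+'2')
    a=cv2.imread(f'pics/{c}0.png').astype(int);b=cv2.imread(f'pics/{c}1.png').astype(int)
    sl=(slice(190,245),slice(225,285)) if c=='side' else (slice(160,205),slice(212,235))
    print(c,np.abs(a-b)[sl].mean(),np.abs(a-b)[sl].max(),np.abs(a-b)[300:340,100:200].mean())
    A=a[sl].astype(np.uint8);B=b[sl].astype(np.uint8)
    cv2.imwrite(f'pics/cmp_{c}.png',cv2.resize(np.hstack([A,B]),None,fx=6,fy=6,interpolation=3))
```

```text
side 1.0640404040404041 11 0.9080833333333334
top 1.447987117552335 66 0.56925
```

View pics/cmp_side.png

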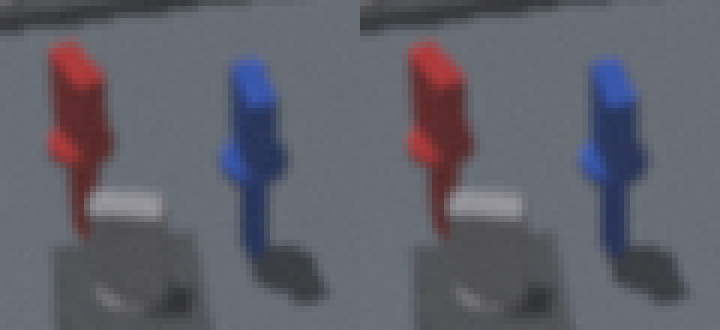

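View pics/cmp_top.png

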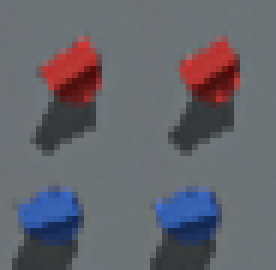

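View pics/top2.png

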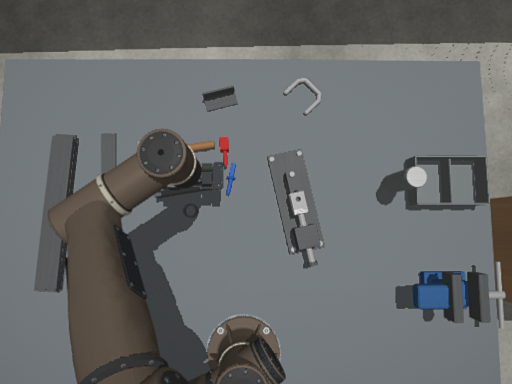

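View pics/side2.png

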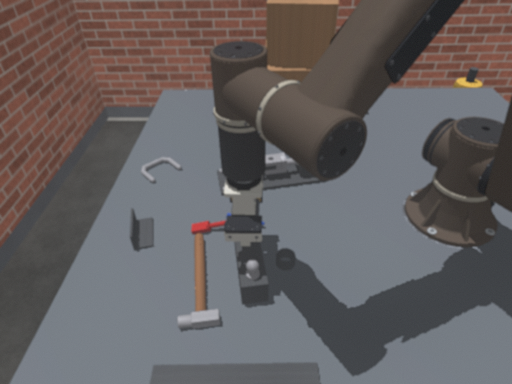

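Run:
```python
from h import *
F={c:grab(c) for c in('side','top')}
def tri(us,ut):
    A=[];b=[]
    for c,u in(('side',us),('top',ut)):
        o,d=ray(F[c],u);d/=np.linalg.norm(d);P=np.eye(3)-np.outer(d,d);A.append(P);b.append(P@o)
    return np.linalg.lstsq(np.vstack(A),np.hstack(b),rcond=None)
for n,us,ut in(('red',(225+75/6,190+62/6),(212+70/6,160+62/6)),('blue',(225+252/6,190+80/6),(212+48/6,160+212/6))):
    x=tri(us,ut);print(n,x[0],x[1])
print('red foot',atz(F['side'],(225+83/6,190+238/6),0.0),'blue foot',atz(F['side'],(225+255/6,190+255/6),0.0))
for c in F:
    s=viewer.silhouettes(c,'pin_grip')
    for k in s[:4]:
        m=k['region'];ys,xs=np.nonzero(m);print(c,round(k['conf'],2),k['extent'],F[c]['image'][m].mean(0).round(), atz(F[c],(xs.mean(),ys.mean()),.007))
im=cv2.resize(F['top']['image'][130:210,180:260],(600,600),interpolation=3);cv2.imwrite('pics/now.png',im[:,:,::-1])
im=cv2.resize(F['side']['image'][190:260,190:290],(800,560),interpolation=3);cv2.imwrite('pics/nows.png',im[:,:,::-1])
```

```text
red [0.58360298 0.05997713 0.1045869 ] [4.10855205e-07]
blue [0.50645515 0.07066822 0.10438583] [7.67618661e-07]
red foot [0.58405418 0.06254153 0.        ] blue foot [0.50525103 0.07207776 0.        ]
side 0.83 [192.8, 220.3, 28.0, 14.9] [161.  65.  65.] [0.68164892 0.06009946 0.007     ]
top 0.74 [100.8, 133.0, 17.6, 38.7] [92. 94. 95.] [0.65880746 0.46130243 0.007     ]
top 0.73 [154.0, 177.2, 47.0, 22.4] [53. 54. 54.] [0.52534419 0.22628828 0.007     ]
top 0.59 [229.1, 165.0, 7.3, 30.7] [ 53.  95. 174.] [0.57662054 0.04216258 0.007     ]
```

View pics/now.png

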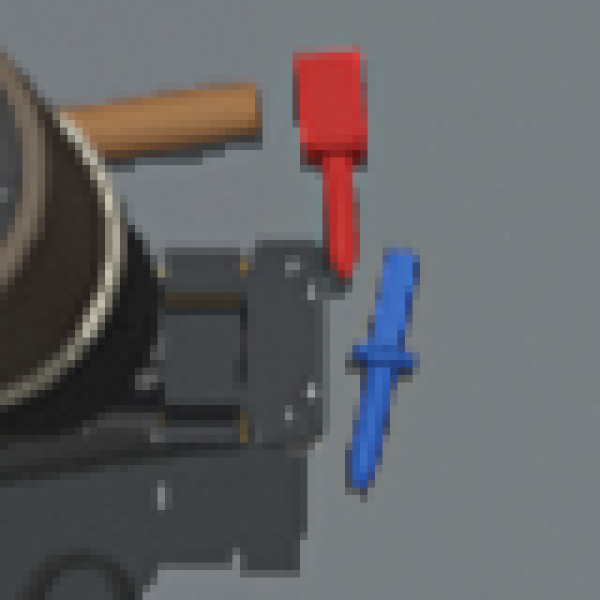

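View pics/nows.png

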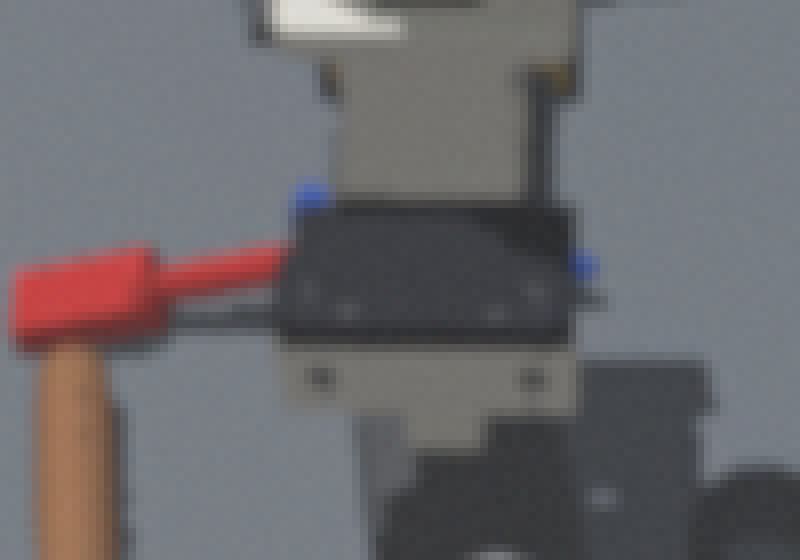

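Both look-alikes have fallen over since the start. I'll leave them alone and continue. Closing on the paddle now.

>>> apply_moves --deltas "0 0 0 0; 0 0 0 0; 0 0 0 0; 0 0 0 0; 0 0 0 0" --gripper 1 --squeeze 35

```text
t: 5.45
eef_pos: [0.5574, 0.1536, 0.0796]
ee_rot: [-3.142, 0.0, -1.571]
force: [-0.4, 1.9, -0.9]
width: 0.0139
```

Run:
```python
from h import *
s=readout.get_state();print(s['t'],s['eef_pos'],s['force'],s['moment'],s['width'])
```

```text
5.45 [0.55741604 0.15358342 0.07955411] [-0.3984033   1.9106359  -0.85926846] [ 0.58143479  0.16604715 -0.00482785] 0.013858738362232524
```

>>> apply_moves --deltas "0 0 -1 0; 0 0 -1.5 0; 0 0 -1.5 0; 0 0 -2 0; 0 0 -2 0; 0 0 -2 0; 0 0 0 0; 0 0 0 0"

```text
t: 6.45
eef_pos: [0.5568, 0.153, 0.1792]
ee_rot: [3.141, -0.0, -1.571]
force: [-0.5, -0.9, -3.1]
width: 0.014
```

Run:
```python
from h import *
s=readout.get_state();print(s['t'],s['eef_pos'],s['force'],s['moment'],s['width'])
f=grab('side','lift'); im=cv2.resize(f['image'][130:290,180:320],(560,600),interpolation=3);cv2.imwrite('pics/lift1.png',im[:,:,::-1])
```

```text
6.45 [0.55678469 0.1530171  0.17919191] [-0.46248627 -0.87040325 -3.1441575 ] [-0.06383961 -0.00782035 -0.01924446] 0.014026450118383145
```

View pics/lift1.png

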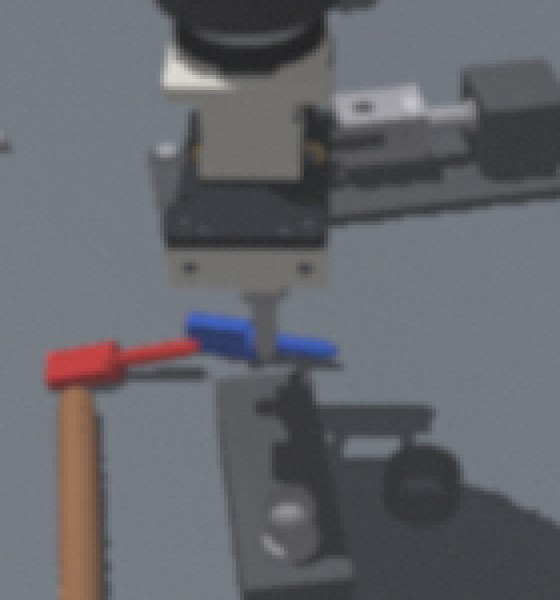

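>>> apply_moves --deltas "3.5 0.65 0 0; 4.3 0.75 0 0; 4.3 0.75 0 0; 4.3 0.75 0 0; 4.3 0.75 0 0; 4.3 0.75 0 0; 4.3 0.75 0 0; 3.6 0.75 0 0; 0 0 0 -0.108; 0 0 0 -0.108"

```text
t: 7.75
eef_pos: [0.4976, -0.1763, 0.1785]
ee_rot: [3.14, 0.001, -1.353]
force: [0.3, -0.4, -1.8]
width: 0.0137
```

>>> apply_moves --deltas "0 0 0 0; 0 0 0 0; 0 0 0 0; 0 0 0 0"

```text
t: 8.25
eef_pos: [0.4985, -0.1755, 0.1795]
ee_rot: [3.141, 0.0, -1.355]
force: [0.3, -0.2, -1.5]
width: 0.0138
```

Run:
```python
from h import *
s=readout.get_state();print(s['t'],s['q'],s['eef_pos'],s['force'],s['moment'],s['width'])
for c in('side','top'):
    f=grab(c); u,v=proj(f,[[.498,-.176,.1]])[0].astype(int)
    cv2.imwrite(f'pics/over_{c}.png',cv2.resize(f['image'][v-40:v+40,u-45:u+45],(675,600),interpolation=3)[:,:,::-1])
    print(c,u,v,proj(f,[[.498,-.176,.074],[s['eef_pos'][0],s['eef_pos'][1],s['eef_pos'][2]-.0716]]))
```

```text
8.25 [ 3.29466889e-02  1.55570039e-01 -3.77493537e-01 -4.21609782e-05
 -1.03784800e+00  1.75366268e+00] [ 0.49849402 -0.17546074  0.17949716] [ 0.32063188 -0.18719236 -1.5301763 ] [-0.10221112 -0.00922609  0.00371343] 0.013760587149697088
side 270 151 [[270.25651918 158.25827054]
 [270.20583364 149.1845094 ]]
top 299 198 [[298.14381382 198.57753082]
 [299.51943062 197.67170662]]
```

View pics/over_side.png

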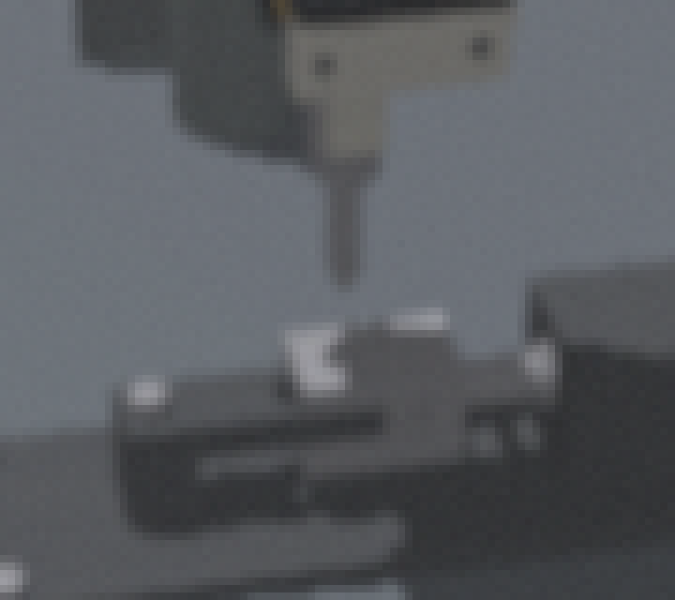

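View pics/over_top.png

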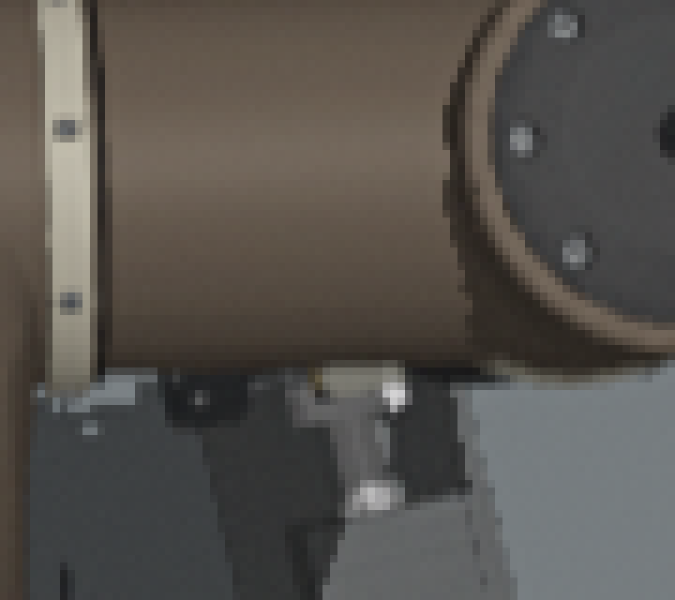

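>>> apply_moves --deltas "0 0 1 0; 0 0 1.3 0; 0 0 0.8 0; 0 0 0.2 0; 0 0 0.2 0; 0 0 0.2 0; 0 0 0.2 0; 0 0 0.2 0; 0 0 0 0"

```text
t: 9.48
eef_pos: [0.4984, -0.1756, 0.1384]
ee_rot: [3.141, 0.0, -1.355]
force: [-0.1, -0.3, -2.9]
width: 0.014
```

Run:
```python
from h import *
s=readout.get_state();print(s['t'],s['eef_pos'],s['force'],s['moment'],s['width'])
f=grab('side'); cv2.imwrite(f'pics/in1.png',cv2.resize(f['image'][111:191,225:315],(675,600),interpolation=3)[:,:,::-1])
```

```text
9.475 [ 0.49838764 -0.17559201  0.13844756] [-0.08733838 -0.25587951 -2.85814589] [-0.06086865 -0.0602759   0.00621637] 0.013992109515443472
```

View pics/in1.png

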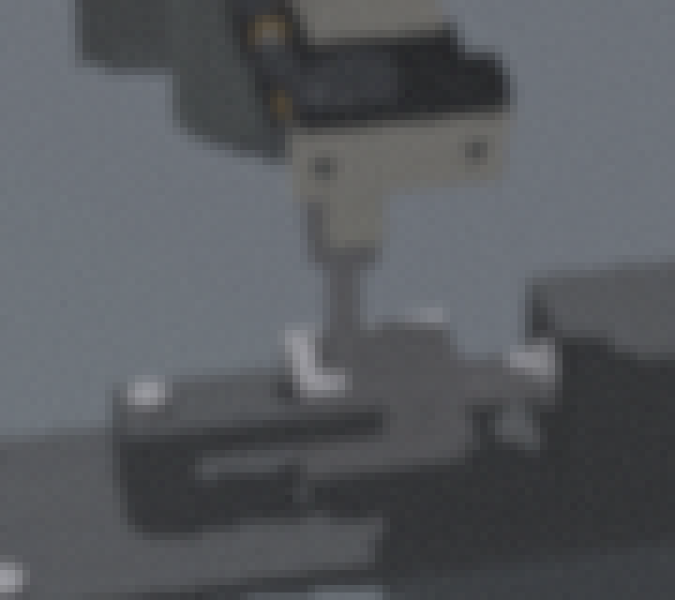

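>>> apply_moves --deltas "0 0 0.15 0; 0 0 0.15 0; 0 0 0.1 0; 0 0 0 0"

```text
t: 10.02
eef_pos: [0.4984, -0.1756, 0.1344]
ee_rot: [3.141, 0.0, -1.355]
force: [-1.1, 0.4, -2.0]
width: 0.014
```

>>> apply_moves --deltas "0 0 0.1 0; 0 0 0.1 0; 0 0 0 0"

```text
t: 10.4
eef_pos: [0.4984, -0.1756, 0.1325]
ee_rot: [3.141, 0.0, -1.355]
force: [-0.5, 0.6, -1.8]
width: 0.0135
```

>>> apply_moves --deltas "0 0 0.1 0; 0 0 0.05 0; 0 0 0 0"

```text
t: 10.78
eef_pos: [0.4985, -0.1756, 0.1314]
ee_rot: [-3.141, -0.0, -1.354]
force: [-1.7, 0.8, 2.8]
width: 0.0137
```

>>> apply_moves --deltas "0 0 0.04 0; 0 -0.1 0 0; 0 -0.1 0 0; 0 0 0 0"

```text
t: 11.28
eef_pos: [0.4993, -0.1754, 0.1312]
ee_rot: [3.14, -0.0, -1.355]
force: [-6.2, 2.0, 9.5]
width: 0.0141
```

>>> apply_moves --deltas "0 -0.1 0 0; 0 -0.1 0 0; 0 0 0 0"

```text
t: 11.65
eef_pos: [0.5012, -0.175, 0.1312]
ee_rot: [3.139, 0.0, -1.355]
force: [-6.0, 2.1, 8.9]
width: 0.0137
```

>>> apply_moves --deltas "0 -0.1 -0.02 0; 0 -0.1 0 0; 0 0 0 0"

```text
t: 12.02
eef_pos: [0.5029, -0.1746, 0.1311]
ee_rot: [3.139, 0.0, -1.355]
force: [-5.6, 0.4, 8.1]
width: 0.0136
```

>>> apply_moves --deltas "0 -0.1 0 0; 0 -0.1 0 0; 0 0 0 0"

```text
t: 12.4
eef_pos: [0.5047, -0.1742, 0.131]
ee_rot: [3.139, 0.0, -1.355]
force: [-5.9, 0.4, 7.6]
width: 0.0139
```

>>> apply_moves --deltas "0 -0.1 0 0; 0 -0.1 0 0; 0 0 0 0"

```text
t: 12.78
eef_pos: [0.5065, -0.1738, 0.1308]
ee_rot: [3.138, 0.0, -1.355]
force: [-5.3, 0.5, 4.9]
width: 0.0135
```

>>> apply_moves --deltas "0 -0.1 0 0; 0 -0.1 0 0; 0 0 0 0"

```text
t: 13.15
eef_pos: [0.5083, -0.1734, 0.1306]
ee_rot: [3.138, 0.0, -1.355]
force: [-6.6, 0.5, 5.3]
width: 0.014
```

>>> apply_moves --deltas "0 -0.1 0 0; 0 -0.1 0 0; 0 0 0 0"

```text
t: 13.52
eef_pos: [0.5102, -0.1729, 0.1305]
ee_rot: [3.138, 0.001, -1.355]
force: [-5.7, 0.0, 4.3]
width: 0.0136
```

>>> apply_moves --deltas "0 -0.1 0 0; 0 -0.1 0 0; 0 0 0 0"

```text
t: 13.9
eef_pos: [0.512, -0.1725, 0.1305]
ee_rot: [3.138, 0.001, -1.355]
force: [-6.5, -0.4, 4.6]
width: 0.0135
```

>>> apply_moves --deltas "0 -0.1 0 0; 0 -0.1 0 0; 0 0 0 0"

```text
t: 14.28
eef_pos: [0.514, -0.1721, 0.1305]
ee_rot: [3.138, 0.001, -1.355]
force: [-6.7, 0.8, 4.9]
width: 0.0137
```

>>> apply_moves --deltas "0 -0.1 0 0; 0 -0.1 0 0; 0 0 0 0"

```text
t: 14.65
eef_pos: [0.5159, -0.1716, 0.1305]
ee_rot: [3.138, 0.001, -1.355]
force: [-5.9, 0.5, 4.3]
width: 0.0136
```

>>> apply_moves --deltas "0 0 0.05 0; 0 0 0 0"

```text
t: 14.9
eef_pos: [0.5164, -0.1716, 0.1303]
ee_rot: [3.139, 0.0, -1.355]
force: [-6.9, 1.5, 6.1]
width: 0.0142
```

Run:
```python
from h import *
s=readout.get_state();print(s['t'],s['eef_pos'],s['force'],s['moment'],s['width'])
f=grab('side'); cv2.imwrite(f'pics/in2.png',cv2.resize(f['image'][111:191,215:305],(675,600),interpolation=3)[:,:,::-1])
```

```text
14.9 [ 0.5163892  -0.17155471  0.13033312] [-6.86082252  1.46443982  6.07532423] [0.27838263 2.68485648 0.01436723] 0.014177616586776567
```

View pics/in2.png

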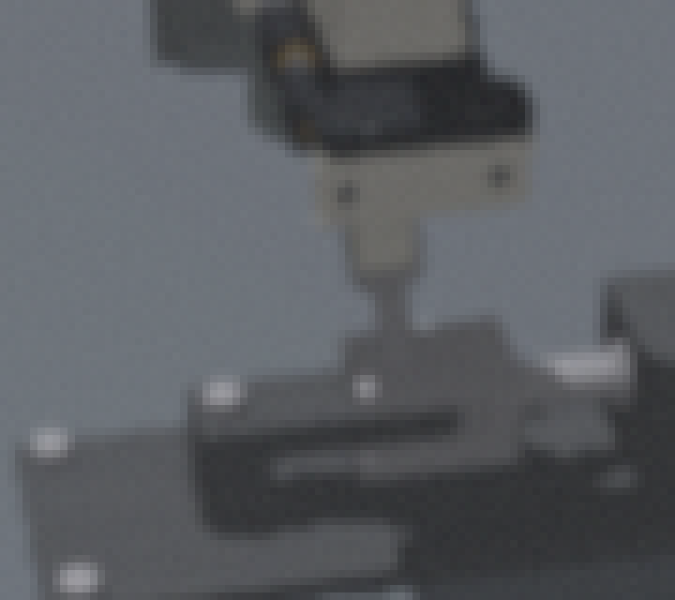

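>>> apply_moves --deltas "0 -0.1 0 0; 0 -0.1 0 0; 0 0 0 0"

```text
t: 15.32
eef_pos: [0.5182, -0.1711, 0.1302]
ee_rot: [3.138, 0.0, -1.355]
force: [-6.0, 1.1, 5.2]
width: 0.0136
```

>>> apply_moves --deltas "0 -0.1 0 0; 0 -0.1 0 0; 0 0 0 0"

```text
t: 15.7
eef_pos: [0.52, -0.1707, 0.13]
ee_rot: [3.138, 0.001, -1.355]
force: [-5.2, -0.4, 4.9]
width: 0.014
```

>>> apply_moves --deltas "0 -0.1 0 0; 0 0 0 0"

```text
t: 15.95
eef_pos: [0.5209, -0.1705, 0.13]
ee_rot: [3.138, 0.001, -1.355]
force: [-5.5, 0.5, 3.9]
width: 0.0136
```

>>> apply_moves --deltas "0 -0.1 0 0; 0 0 0 0"

```text
t: 16.2
eef_pos: [0.5221, -0.1703, 0.13]
ee_rot: [3.138, 0.001, -1.355]
force: [-5.4, 0.6, 4.0]
width: 0.014
```

>>> apply_moves --deltas "0 0 0.05 0; 0 0 0.05 0; 0 0 0 0"

```text
t: 16.58
eef_pos: [0.5228, -0.1702, 0.1297]
ee_rot: [3.14, 0.0, -1.355]
force: [-6.0, 1.6, 7.2]
width: 0.0137
```

>>> apply_moves --deltas "0 -0.1 0 0; 0 0 0 0"

```text
t: 16.82
eef_pos: [0.5236, -0.17, 0.1296]
ee_rot: [3.139, 0.0, -1.355]
force: [-6.3, 1.8, 7.6]
width: 0.0138
```

Run:
```python
from h import *
s=readout.get_state();print(s['t'],s['eef_pos'],s['force'],s['moment'],s['width'])
f=grab('side'); cv2.imwrite(f'pics/in3.png',cv2.resize(f['image'][120:180,220:290],(700,600),interpolation=3)[:,:,::-1])
e=s['eef_pos']
for z in(.0585,.066,.070,.0): print(z,(proj(f,[[e[0],e[1],e[2]+.0124-.028-0]])[0]-[220,120]+.5)*10); break
print((proj(f,[[e[0],e[1],.074],[e[0],e[1],e[2]]])-[220,120]+.5)*10)
f=grab('top'); u,v=proj(f,[[*e[:2],.1]])[0].astype(int);cv2.imwrite(f'pics/in3t.png',cv2.resize(f['image'][v-40:v+40,u-45:u+45],(675,600),interpolation=3)[:,:,::-1])
```

```text
16.825 [ 0.52361041 -0.16998186  0.1295721 ] [-6.27148067  1.84398335  7.63029786] [ 5.41188411e-01  2.50579716e+00 -6.69349785e-04] 0.013843009240735936
0.0585 [424.47732909 289.71667103]
[[425.00044468 398.32670542]
 [424.26736146 246.00296892]]
```

View pics/in3.png

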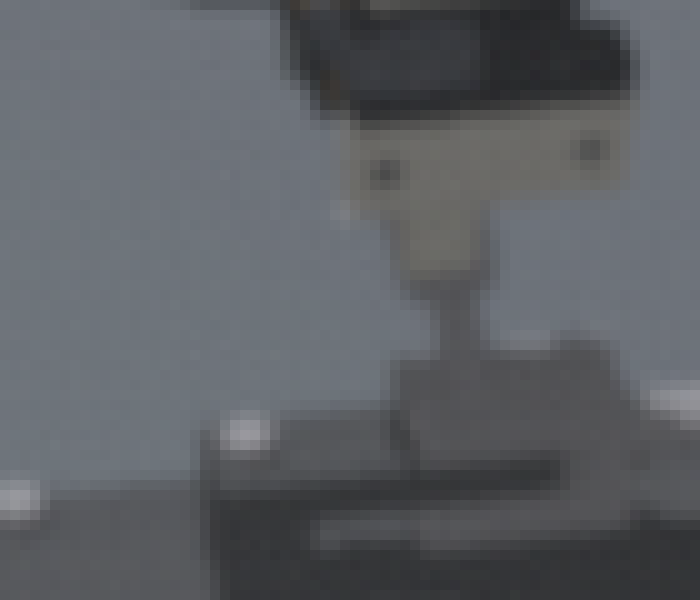

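View pics/in3t.png

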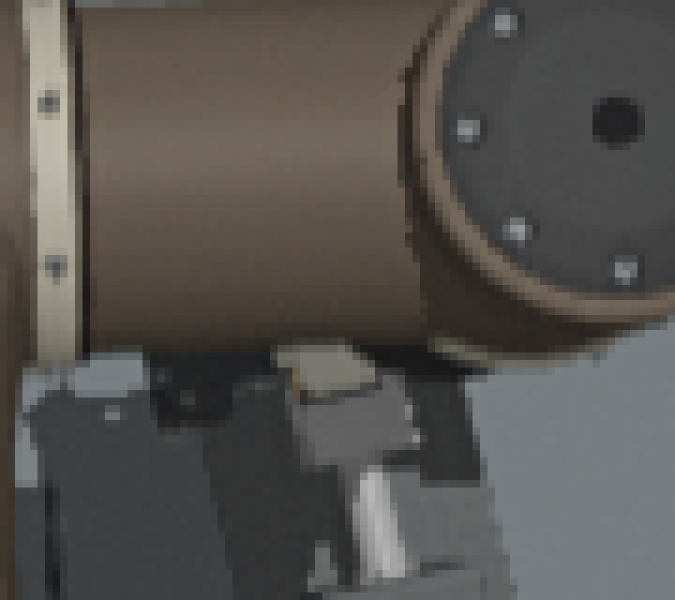

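The pin has tilted in the grip: its lower end lags by about 10 mm. I'll loosen the squeeze, bring the hand back over the hole to straighten it, then turn the hand 90° so the pads push along the drag direction, and squeeze harder.

>>> apply_moves --deltas "0 0 -0.05 0; 0 0.1 -0.03 0; 0 0.1 -0.02 0; 0 0.1 -0.02 0; 0 0.1 -0.02 0; 0 0.1 -0.02 0; 0 0.1 0 0; 0 0.1 0 0; 0 0 0 0" --squeeze 6

```text
t: 18.05
eef_pos: [0.518, -0.1713, 0.131]
ee_rot: [-3.142, 0.0, -1.355]
force: [0.8, 0.6, -1.4]
width: 0.014
```

```bash
cat > look.py <<'E'
from h import *
import sys
s=readout.get_state();e=s['eef_pos'];print(s['t'],e,s['force'],s['width'])
f=grab('side'); im=cv2.resize(f['image'][120:180,220:290],(700,600),interpolation=3)[:,:,::-1].copy()
uv=((proj(f,[[e[0],e[1],.06],[e[0],e[1],e[2]+.03]])-[220,120]+.5)*10).astype(int)
cv2.line(im,tuple(map(int,uv[0])),tuple(map(int,uv[1])),(0,255,255),1)
cv2.imwrite(f'pics/{sys.argv[1]}.png',im)
E
python3 look.py a1
```

```text
18.05 [ 0.51796549 -0.17129002  0.13102353] [ 0.81911461  0.56980613 -1.42322748] 0.014044357661317638
```

View pics/a1.png

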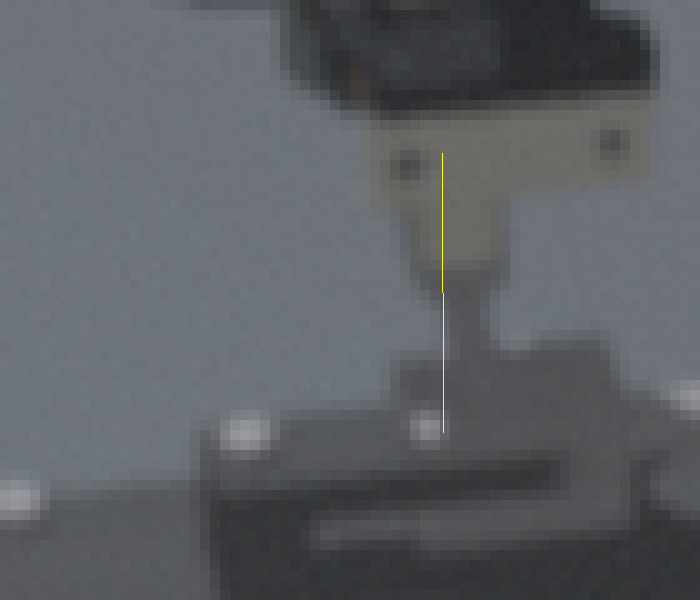

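>>> apply_moves --deltas "0 0.1 -0.02 0; 0 0.1 -0.02 0; 0 0.1 0 0; 0 0.1 0 0; 0 0.1 0 0; 0 0.1 0 0; 0 0 0 0" --squeeze 4

```text
t: 18.98
eef_pos: [0.5122, -0.1726, 0.1315]
ee_rot: [-3.141, -0.0, -1.355]
force: [0.5, 0.1, -0.8]
width: 0.0141
```

```bash
python3 look.py a2
```

```text
18.975 [ 0.5121695  -0.17261138  0.13149068] [ 0.45576781  0.14153858 -0.81117204] 0.014081983398106512
```

View pics/a2.png

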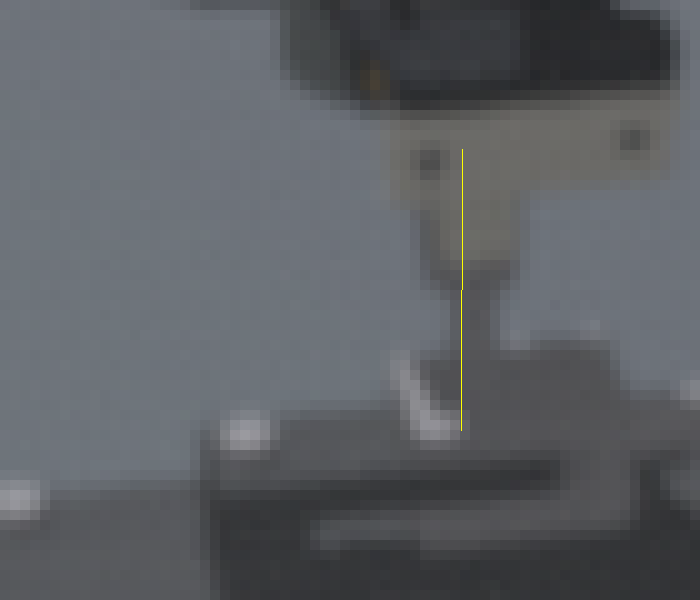

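>>> apply_moves --deltas "0 0.1 0 0; 0 0.1 0 0; 0 0.1 0 0; 0 0 0 0"

```text
t: 19.52
eef_pos: [0.5092, -0.1733, 0.1315]
ee_rot: [-3.141, -0.0, -1.355]
force: [0.6, 1.1, 0.0]
width: 0.0139
```

```bash
python3 look.py a3
```

```text
19.525 [ 0.50924007 -0.17326848  0.13150223] [0.55519077 1.12395218 0.02838582] 0.013943085714159888
```

View pics/a3.png

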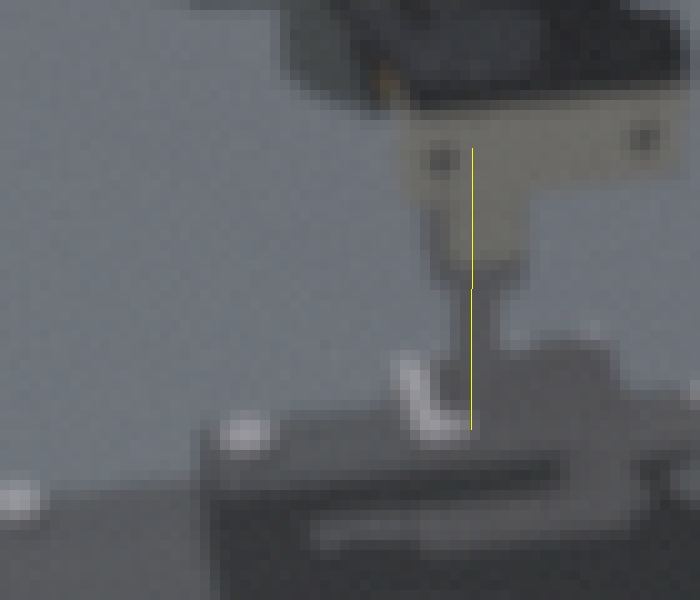

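>>> apply_moves --deltas "0 0.1 0 0; 0 0.08 0 0; 0 0 0 0; 0 0 0 0"

```text
t: 20.08
eef_pos: [0.5075, -0.1737, 0.1314]
ee_rot: [-3.142, -0.0, -1.355]
force: [0.6, 1.8, 2.2]
width: 0.0141
```

```bash
python3 look.py a4
```

```text
20.075 [ 0.50748466 -0.17366362  0.13144248] [0.63327185 1.79775279 2.21838079] 0.01405087617635231
```

View pics/a4.png

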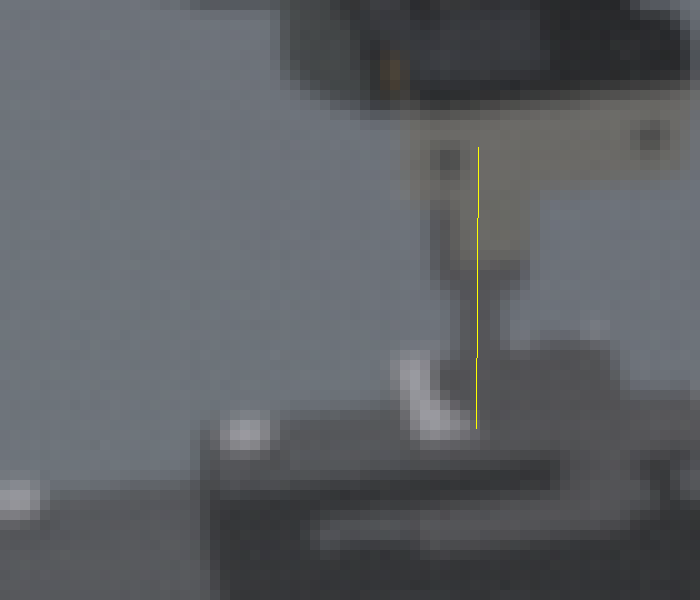

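>>> apply_moves --deltas "0 0.05 0 0; 0 0 0 0; 0 0 -0.05 0; 0 0 0 0" --squeeze 60

```text
t: 20.62
eef_pos: [0.5072, -0.1736, 0.1316]
ee_rot: [-3.141, 0.0, -1.355]
force: [3.7, 2.2, -2.8]
width: 0.0132
```

>>> apply_moves --deltas "0 0 0 0.157; 0 0 0 0.157; 0 0 0 0.157; 0 0 0 0.157; 0 0 0 0.157; 0 0 0 0.157; 0 0 0 0.157; 0 0 0 0.157; 0 0 0 0.157; 0 0 0 0.157"

```text
t: 21.88
eef_pos: [0.5074, -0.1735, 0.1319]
ee_rot: [3.141, 0.001, -2.93]
force: [2.7, 3.2, -2.2]
width: 0.0137
```

>>> apply_moves --deltas "0 0 0 0; 0 0 0 0"

```text
t: 22.12
eef_pos: [0.5071, -0.1735, 0.1318]
ee_rot: [3.141, 0.0, -2.921]
force: [3.7, 3.5, -2.0]
width: 0.0138
```

```bash
python3 look.py a5
```

```text
22.125 [ 0.50709064 -0.17351971  0.1318078 ] [ 3.6508855   3.49600051 -1.96903813] 0.01377145553577063
```

View pics/a5.png

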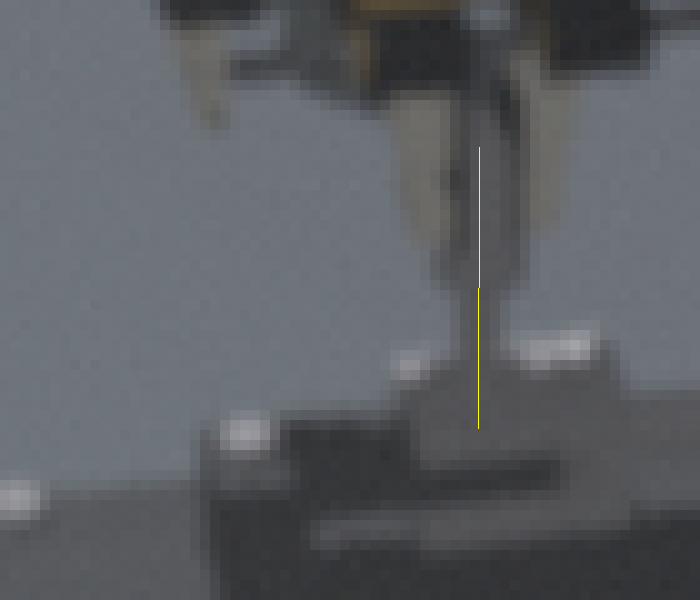

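>>> apply_moves --deltas "-0.1 0.05 0.04 0; -0.1 0.0 0.04 0; 0 0 0 0"

```text
t: 22.55
eef_pos: [0.5076, -0.1733, 0.1313]
ee_rot: [-3.141, -0.003, -2.924]
force: [-2.2, 1.1, 5.4]
width: 0.0138
```

>>> apply_moves --deltas "-0.1 0 0 0; -0.1 0.0 0 0; 0 0 0 0"

```text
t: 22.92
eef_pos: [0.5083, -0.1732, 0.1312]
ee_rot: [-3.142, -0.005, -2.924]
force: [-5.0, 0.1, 8.8]
width: 0.0134
```

>>> apply_moves --deltas "-0.1 0 -0.03 0; -0.1 0.0 0 0; 0 0 0 0"

```text
t: 23.3
eef_pos: [0.5094, -0.173, 0.1312]
ee_rot: [3.141, -0.007, -2.924]
force: [-6.4, -0.7, 8.3]
width: 0.0138
```

>>> apply_moves --deltas "-0.1 0 0 0; -0.1 0.0 0 0; 0 0 0 0"

```text
t: 23.68
eef_pos: [0.5103, -0.1727, 0.1311]
ee_rot: [3.141, -0.009, -2.924]
force: [-10.4, -0.2, 11.1]
width: 0.0138
```

```bash
python3 look.py a6
```

```text
23.675 [ 0.51027784 -0.17271124  0.13111294] [-10.43119643  -0.2450901   11.13403258] 0.0138191170949676
```

View pics/a6.png

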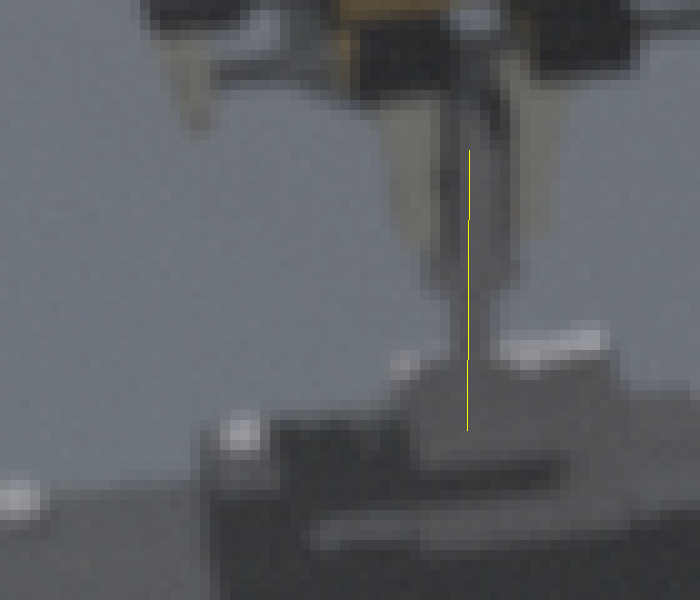

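>>> apply_moves --deltas "0 0 -0.05 0; 0 0 -0.05 0; 0 0 0 0"

```text
t: 24.1
eef_pos: [0.5106, -0.1725, 0.1313]
ee_rot: [3.141, -0.008, -2.925]
force: [-6.3, -1.0, 2.7]
width: 0.0136
```

>>> apply_moves --deltas "0 0 -0.05 0; -0.1 0 -0.03 0; -0.1 0 0 0; 0 0 0 0"

```text
t: 24.6
eef_pos: [0.5158, -0.171, 0.1325]
ee_rot: [3.141, -0.002, -2.925]
force: [-4.2, 0.4, -5.0]
width: 0.0134
```

>>> apply_moves --deltas "-0.1 0 0 0; -0.1 0 0 0; 0 0 0 0"

```text
t: 24.98
eef_pos: [0.5187, -0.1705, 0.1331]
ee_rot: [3.141, 0.0, -2.925]
force: [-3.5, 0.2, -3.8]
width: 0.0134
```

>>> apply_moves --deltas "0 0 0.1 0; 0 0 0.1 0; 0 0 0.08 0; 0 0 0 0"

```text
t: 25.48
eef_pos: [0.5194, -0.1706, 0.1311]
ee_rot: [-3.141, 0.002, -2.924]
force: [-3.0, 1.9, -0.2]
width: 0.0134
```

```bash
python3 look.py a7
```

```text
25.475 [ 0.51942603 -0.17059378  0.13111994] [-3.03002822  1.88235121 -0.21334444] 0.01336028317107149
```

View pics/a7.png

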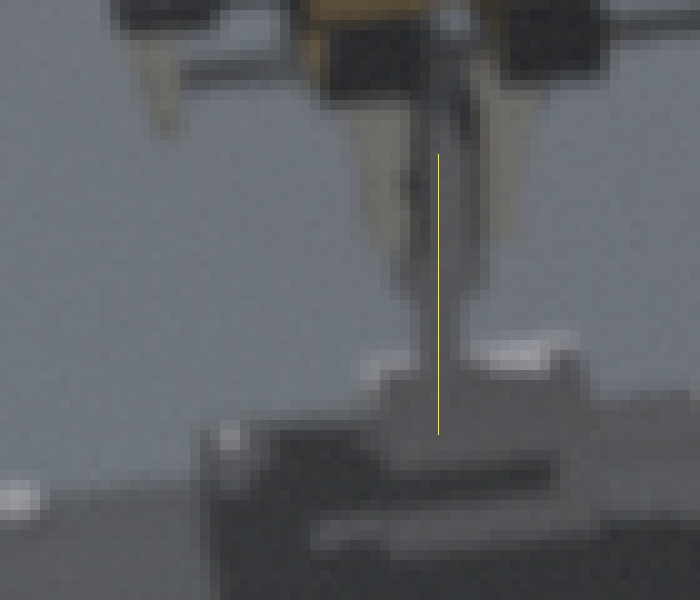

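>>> apply_moves --deltas "0 0 0.05 0; 0 0 0.05 0; 0 0 0 0"

```text
t: 25.9
eef_pos: [0.5192, -0.1707, 0.1295]
ee_rot: [-3.141, 0.001, -2.924]
force: [-1.8, 1.7, -0.4]
width: 0.0134
```

>>> apply_moves --deltas "0 0 0.1 0; 0 0 0.1 0; 0 0 0 0"

```text
t: 26.28
eef_pos: [0.5189, -0.1708, 0.1273]
ee_rot: [-3.141, 0.0, -2.925]
force: [0.5, 0.9, -2.5]
width: 0.0137
```

>>> apply_moves --deltas "0 0 0.1 0; 0 0 0.1 0; 0 0 0 0"

```text
t: 26.65
eef_pos: [0.5186, -0.1707, 0.1253]
ee_rot: [-3.142, -0.0, -2.925]
force: [-0.7, -0.2, -2.6]
width: 0.0135
```

>>> apply_moves --deltas "0 0 0.1 0; 0 0 0.1 0; 0 0 0 0"

```text
t: 27.02
eef_pos: [0.5185, -0.1707, 0.1233]
ee_rot: [3.142, -0.0, -2.925]
force: [-0.0, -0.4, -2.3]
width: 0.0134
```

>>> apply_moves --deltas "0 0 0.1 0; 0 0 0.1 0; 0 0 0 0"

```text
t: 27.4
eef_pos: [0.5185, -0.1707, 0.1213]
ee_rot: [3.142, -0.0, -2.925]
force: [0.1, 0.6, -1.7]
width: 0.0138
```

>>> apply_moves --deltas "0 0 0.1 0; 0 0 0.1 0; 0 0 0 0"

```text
t: 27.78
eef_pos: [0.5185, -0.1706, 0.1192]
ee_rot: [3.142, -0.0, -2.925]
force: [0.0, 0.2, -2.8]
width: 0.0133
```

>>> apply_moves --deltas "0 0 0.15 0; 0 0 0.15 0; 0 0 0.1 0; 0 0 0 0"

```text
t: 28.28
eef_pos: [0.5185, -0.1707, 0.1153]
ee_rot: [3.142, -0.0, -2.925]
force: [0.8, 0.7, -1.5]
width: 0.0137
```

>>> apply_moves --deltas "0 0 0.15 0; 0 0 0.15 0; 0 0 0.1 0; 0 0 0 0"

```text
t: 28.78
eef_pos: [0.5185, -0.1707, 0.1113]
ee_rot: [3.142, -0.0, -2.925]
force: [-0.1, -0.7, -2.0]
width: 0.0137
```

>>> apply_moves --deltas "0 0 0.15 0; 0 0 0.15 0; 0 0 0.1 0; 0 0 0 0"

```text
t: 29.28
eef_pos: [0.5185, -0.1707, 0.1073]
ee_rot: [3.142, -0.0, -2.925]
force: [0.0, 0.2, -2.0]
width: 0.0139
```

>>> apply_moves --deltas "0 0 0.15 0; 0 0 0.2 0; 0 0 0.2 0; 0 0 0.1 0; 0 0 0 0"

```text
t: 29.9
eef_pos: [0.5185, -0.1707, 0.1007]
ee_rot: [3.142, -0.0, -2.925]
force: [0.9, 0.0, -3.3]
width: 0.0135
```

>>> apply_moves --deltas "0 0 0.15 0; 0 0 0.2 0; 0 0 0.2 0; 0 0 0.1 0; 0 0 0 0"

```text
t: 30.52
eef_pos: [0.5185, -0.1707, 0.0943]
ee_rot: [3.142, -0.0, -2.925]
force: [-0.7, -0.8, -2.3]
width: 0.0135
```

>>> apply_moves --deltas "0 0 0.1 0; 0 0 0.1 0; 0 0 0.1 0; 0 0 0 0"

```text
t: 31.02
eef_pos: [0.5185, -0.1707, 0.0913]
ee_rot: [3.142, -0.0, -2.925]
force: [-0.2, 0.1, -2.6]
width: 0.0135
```

>>> apply_moves --deltas "0 0 0.1 0; 0 0 0.05 0; 0 0 0.05 0; 0 0 0 0"

```text
t: 31.52
eef_pos: [0.5186, -0.1707, 0.0897]
ee_rot: [-3.141, 0.0, -2.924]
force: [-0.8, 1.1, 2.9]
width: 0.0139
```

>>> apply_moves --deltas "0 0 0.05 0; 0 0 0.05 0; 0 0 0 0"

```text
t: 31.9
eef_pos: [0.5188, -0.1707, 0.0896]
ee_rot: [-3.141, 0.001, -2.924]
force: [-4.8, 2.5, 11.4]
width: 0.0134
```

>>> apply_moves --deltas "0 0 -0.06 0; 0 0 0 0"

```text
t: 32.15
eef_pos: [0.5188, -0.1707, 0.0896]
ee_rot: [-3.141, 0.001, -2.924]
force: [-3.1, 1.5, 7.7]
width: 0.0133
```

>>> apply_moves --deltas "0 0 0 0; 0 0 0 0; 0 0 0 0; 0 0 0 0" --gripper -0.3

```text
t: 32.65
eef_pos: [0.5186, -0.1707, 0.0888]
ee_rot: [3.142, -0.0, -2.925]
force: [-0.1, -0.4, 0.1]
width: 0.048
```

```bash
python3 look.py b1
```

```text
32.65 [ 0.51859486 -0.17068312  0.08883968] [-0.12997722 -0.35535656  0.08911368] 0.04797409168199524
```

View pics/b1.png

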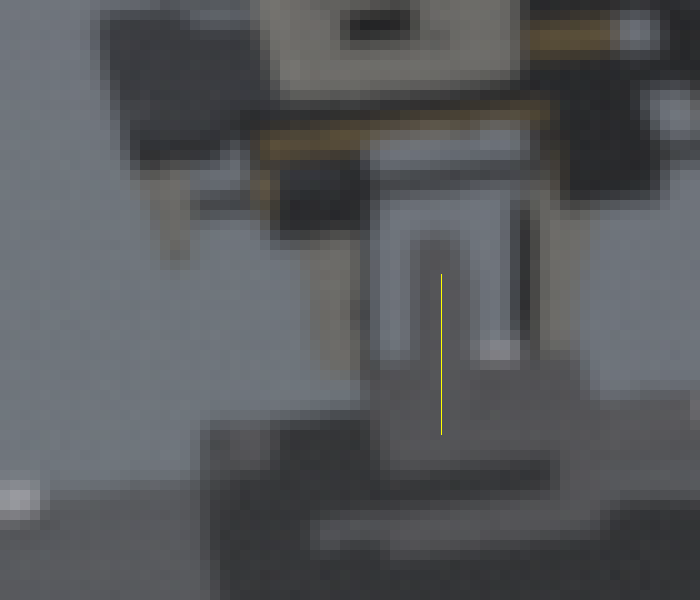

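>>> apply_moves --deltas "0 0 -0.5 0; 0 0 -1 0; 0 0 -2 0; 0 0 -3 0; 0 0 -3 0; 0 0 -3 0; 0 0 -2 0; 0 0 0 0"

```text
t: 33.7
eef_pos: [0.5196, -0.1708, 0.2365]
ee_rot: [-3.14, 0.004, -2.924]
force: [0.9, 0.0, -0.1]
width: 0.0571
```

>>> apply_moves --deltas "0 -5 0 0; 0 -5 0 0; 0 -5 0 0; 0 0 0 0; 0 0 0 0"

```text
t: 34.33
eef_pos: [0.5503, -0.3171, 0.233]
ee_rot: [3.141, -0.001, -2.926]
force: [0.5, 0.6, -0.4]
width: 0.0571
```

Run:
```python
from h import *
s=readout.get_state();print(s['t'],s['eef_pos'],s['force'])
a=grab('side','end_s')['image'];f=grab('top','end_t');b=f['image']
cv2.imwrite('pics/end.png',np.hstack([cv2.resize(a[130:190,225:285],(400,400),interpolation=3),cv2.resize(b[150:230,260:340],(400,400),interpolation=3)])[:,:,::-1])
```

```text
34.325 [ 0.5502869  -0.31711601  0.23300291] [ 0.50647903  0.55467558 -0.41689372]
```

View pics/end.png

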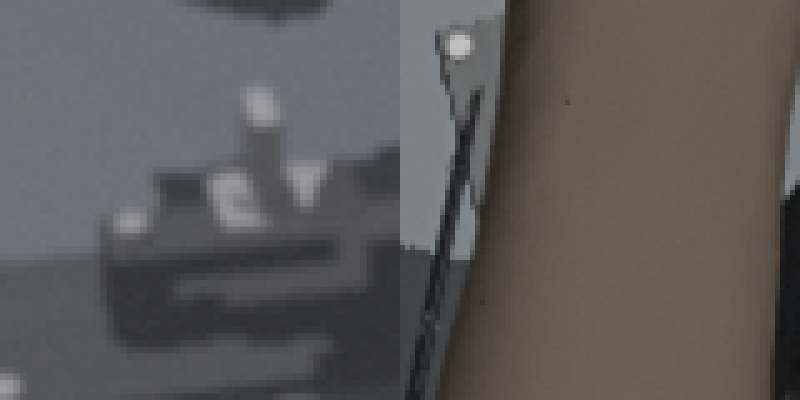

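View pics/end_t.png

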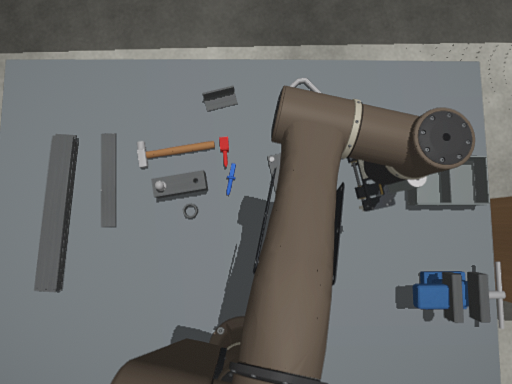

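View pics/end_s.png

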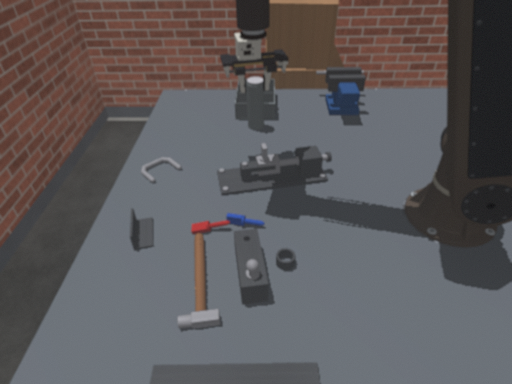

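Run:
```python
from h import *
f=grab('side'); g=f['image'].mean(2)
p=proj(f,[[.5185,-.1707,.124],[.5185,-.1707,.080]]);print(p)
u,v=p[0].round().astype(int);print(g[v-5:v+7,u-3:u+4].astype(int))
job.job_done()
```

```text
[[263.63029871 145.54485975]
 [263.64753589 157.60646631]]
[[113 114 114 114 113 112 112]
 [116 119 122 121 116 115 112]
 [122 133 139 137 128 117 112]
 [128 145 152 151 140 121 113]
 [122 147 157 156 147 129 115]
 [118 141 156 159 152 135 119]
 [108 127 149 153 149 137 119]
 [101 110 128 132 129 117 109]
 [ 99  95  99 103 100 100 100]
 [ 99  91  85  85  85  88  98]
 [ 99  91  86  84  85  89 101]
 [ 98  89  84  85  86  89 100]]
the job is handed in; nothing more can be done
```

The paddle pin is in and fully home, but the red and blue look-alike pins fell over during the run.

**What I did:** I took the grey paddle pin from the stand and put it through the top ear until it touched the lug. Then I drew the yoke outward about 20 mm, found the eye and pushed the pin on through the lower ear. I let go with the collar on the top ear and handed the job in at about 34 s.

**First drag:** It missed the eye because the pin tilted in the grip. I straightened it, turned the hand 90° so the pads pushed along the drag, and gripped harder. The second drag then stuck with the tip pressed on the lug (about 10 N sideways and 11 N upward). I lifted off the lug and drew the yoke the rest of the way with the pin clear of it. I then lowered the pin, and it sank through the eye with almost no force.

**Last checks:**
- **Pin home:** the collar met the ear at the expected height, with up to 11 N upward as it seated. After release, the paddle top in the side picture is within a pixel of its home position. The top camera's view of the jig was blocked by the arm, so only the side view confirms this.
- **Bench:** in the last pictures, the ball-headed pin and the hammer, tube collar, flat bar and can look unmoved.
- **Look-alike pins:** both were standing on their tips at the start and were lying down by the time the hand was lowered over the paddle pin. I measured no contact force and the gripper should have passed about 40 mm above them, so I don't know why they fell. I left them lying, so they are not where they started.

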